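# File the levelling shims in the narrowing slots

## Task

Put both horseshoe levelling shims away in the clear box: stand each one, prongs down and fully home, in the narrowest slot that takes it, the thick one in the widest slot and the thin one in the narrowest. The slotted insert can sit anywhere along its box, so feel lightly for each slot; never force a shim against the insert or box, and leave the other things on the bench where they are.

Things in the scene. Friction and masses are not known exactly. Their poses are not given: they have to be found in the camera images.
- shim_box: Clear acrylic box fixed to the bench, 96 x 180 mm (x, y), 38 mm high, holding a white slotted insert 86 x 150 mm. Origin: centre of its underside, z up. The insert's four ribs (tops 39 mm above the origin) leave three slots along the box's x, 86 mm long, floor 9 mm above the origin (30 mm deep), upright walls, square mouths. From +y to -y: 22, 18 (stays empty) and 14 mm wide.
- wide_slot (a point): Point fixed on the box where the mouth centre of the 22 mm slot is when the insert is pushed against the box's -y end wall: y = +29 mm, z = 39 mm in the box frame. The insert was left 3 to 21 mm from there towards the box's +y and is held fast there (it does not slide in use); how far is not measured, but the same for all slots. Rib on its -y side: 20 mm, +y side: 24 mm.
- narrow_slot (a point): The same for the 14 mm slot: y = -51 mm, z = 39 mm in the box frame, with the insert against the -y end wall; the true slot lies 3 to 21 mm from this point towards the box's +y. Ribs beside it: 24 mm wide on the +y side, 28 mm on the -y side. The empty 18 mm slot lies midway between the other two.
- shim_thick: Black plastic horseshoe shim 20 mm thick (its y), 56 mm long (x), 66 mm high (z), 55 to 102 g, standing on its two prongs on the bench. Origin: centre of its underside between the prong ends, z up. The prongs (each 21 mm long in x, 36 mm high) have a 14 mm gap between them open at the bottom; the solid bridge fills the top 30 mm. Same either way round.
- shim_thin: The same horseshoe shim but 12 mm thick (y), 33 to 61 g. Origin as for the thick one.
- screw_dispenser: Bystander: clear upright tub of screws, 60 mm across, 128 mm high, with black plunger on top. Origin: centre of underside.
- drill_guide: Bystander: white plastic drill guide block, 50 x 100 mm, 32 mm high at its lip. Origin: centre of underside.
- steel_square: Bystander: flat steel square, blade 30 mm wide and 200 mm along y, dark stock 100 mm along -x at its -y end, up to 13 mm high. Origin: bench level, mid width of the blade, 90 mm from the -y end of the square.
- spirit_level: Bystander: aluminium spirit level 230 (x) x 24 x 42 mm. Origin: centre of underside.
- anchor_bolt: Bystander: steel bolt with nut lying along its x, 68 mm long, 19 mm across flats, between the shims and the box. Origin: below its middle.
- tape_measure: Bystander: grey tape measure 72 x 36 x 64 mm. Origin: centre of underside.
- screwdriver: Bystander: screwdriver lying on the bench along its x.

How it is judged:
By the outcome, as a careful person would: the job done as asked, in the order asked, and still so for the second after the job is handed in, with the robot touching nothing.
It also fails if it takes over 64 s, if anything falls off the work surface, if the arm or the gripper's body presses on something with over 40 N, if the wrist force passes 120 N, or if a joint passes its speed limit or range.

## Robot

A 6-joint arm with a two-finger parallel gripper is mounted at the origin on the work surface. World frame = base frame: x ahead of the robot, y to its left, z up, the work surface at z = 0. Lengths are in m, angles in rad, forces in N, time in s.
With the tool pointing down it reaches from about 0.325 to 0.925 m from the base axis. Payload 3.1 kg.
Tool frame: the origin (TCP) lies midway between the tips of the shut fingers; the grasp point (between the pads) lies 19 mm behind it; z points along the fingers, y is the line along which they close (so a half turn about z gives the same grasp; the last joint's range is limited). The gripper opens to 85 mm and grips with 20 to 120 N. Pads are 22 mm wide; open, the fingers measure 114 mm over their backs; the gripper's body (76 mm by 85 mm) begins 54 mm behind the grasp point. The pads swing forward as they close: fully open they stand 13 mm farther back than shut.
Start: joints at [1.039, 0.217, 1.613, -0, 1.311, -0.112], TCP at [0.255, 0.571, 0.231] pointing down, gripper open.
Joint ranges: [-2.75, 2.75], [-0.78, 2.1], [0.31, 2.55], [-1.13, 4.27], [0.13, 2.63], [-2.58, 2.58]. Speed limits (rad/s): [2.79, 2.79, 3.14, 3.14, 3.14, 3.14].

## Interface

Orientations are given as a rotation vector (axis times angle).
In Python, from plant import status, cams, job gives the robot as it stands.
- The arm moves only by the tool arm_command, never from a script. Its argument "increments" is a list of rows, each a list of 7 numbers: the finger opening in mm, from 0 to 85.4, then the shift along the tool's x, y, z in units of 40 mm (1.0 is 40 mm), then the turn, a rotation vector about the tool's x, y, z in units of 6 degrees (1.0 is 6 degrees). In form: [[fingers, tx, ty, tz, ax, ay, az], ...]. A call has exactly 8 rows; each row shifts and turns the commanded pose from where the row before left it, along the tool's axes as they then stand; what a row does not reach is not made up. A row lasts 1/12 s, in which the tool goes at most 41.7 mm and 7.16 degrees, less where a joint would pass 70% of its speed; a pose out of reach is approached as far as the arm can. A call is refused whole if a number of a shift passes 1 or a number of a turn 1, either way. A call with a gripper value outside its range is refused whole. The fingers move at their own pace and stop on an object; the grip force is fixed at half the most. Time passes only in rows, so rows that do not move let the fingers close, or fill a call up. It gives the time, the measured TCP pose, the force, the opening and the grip force at its end, in the units of the state.
- status.get_state(): the state, without advancing time (a new reading comes with each control period).
- cams.camera(name): name is "side" or "top" or "wrist"; returns a dict with "pixels" (400x640x3 uint8, red, green, blue), "z_map" (400x640 float32, m along the optical axis (not along the pixel's ray), 0 where there is no reading), "fov_y" (degrees; the focal length in pixels is half the picture's height over the tangent of half this angle, whatever the lens; pixels are square), "cx", "cy" (the principal point, pixels), "position" and "rotation" of the camera in the world. Camera axes: x right, y down, z forward; pixel columns grow to the right and rows downward; lengths in m; the calibration is good to about 2 mm. The wrist camera is an equidistant fisheye: a pixel r from the principal point sees the ray r / f radians off the axis. A picture is of the moment at which its call begins.
- job.finish_job(): hands the job in; it is judged then, once.
Trained networks look in a picture, given as the dict that the camera call returned (one of the last four; its "shot" number tells which), for a name from the list of things; names that differ only in an ending like _2 or _b are one class to them, and where a whole thing is asked for, a point or a joint stands for the part that bears it (a point fixed in the world has none). Each returns a list of dicts, best first, with "p" (0 to 1); they miss things now and then, are a little off and sometimes report something else, mostly with a low value. They report only what shows in the picture. A call takes as long as a camera call.
- cams.recognise(thing, picture): "box" ([left, top, right, bottom] in pixels, round what is visible of it).
- cams.regions_of(thing, picture): "pixels" (400x640 bool, what is visible of it) and "box" ([left, top, right, bottom] in pixels, round what is visible of it).
The state is a dict: "time": time; "joints": joint angles; "qvel": joint speeds; "effort": joint torques, N m; "eef_pos": TCP position; "tcp_rot": TCP orientation; "contact_force": force on the tool from outside, world axes, zero at the start; "torque": the same for the moment, N m; "opening": finger opening in m; "finger_force": force on a finger pad.
Only numpy, scipy, OpenCV 4.12 (cv2) and the standard library are available. Lean on these libraries where they do the work, as an engineer would, in place of code of your own. Each camera call takes 0.05 s, during which the arm holds its last target. There are 200 camera calls.

## Working session

There is one attempt and no reset: what is moved stays moved. The work goes in short steps, Python scripts to look and compute and a tool call to move; the robot and the scene stay as the last step left them, time stands still between calls to the robot, and variables do not carry over. Pictures are saved under pics/ and viewed, at most 10 in all, crops included, and the job is handed in when it is done.

Besides the shell and the picture viewer there is one more tool, called after "Call:" by a JSON object that holds its "api" and its "payload". arm_command: Moves the arm, as the interface text tells. Its arguments: {"type":"object","properties":{"increments":{"type":"array","items":{"type":"array","items":{"type":"number"}}}},"required":["increments"]}

```bash
mkdir -p pics
cat > h.py <<'E'
import numpy as np, cv2
from scipy.spatial.transform import Rotation as R
from plant import status, cams, job
def rays(p):
    f=200/np.tan(np.radians(p["fov_y"])/2); return f
def cloud(p,mask=None):
    f=rays(p); v,u=np.mgrid[0:400,0:640]; z=p["z_map"]
    P=np.stack([(u-p["cx"])/f*z,(v-p["cy"])/f*z,z],-1)
    Rm=np.array(p["rotation"]); Rm=Rm if Rm.shape==(3,3) else R.from_rotvec(Rm).as_matrix()
    W=P@Rm.T+np.array(p["position"])
    m=z>0
    if mask is not None: m=m&mask
    return W,m
def st():
    s=status.get_state(); print('t',round(s['time'],2),'pos',np.round(s['eef_pos'],4),'rot',np.round(s['tcp_rot'],4),'F',np.round(s['contact_force'],1),'T',np.round(s['torque'],2),'op',round(s['opening'],4),'ff',np.round(s['finger_force'],1)); return s
E
python3 - <<'E'
from h import *
s=st()
for n in ["top","side"]:
    p=cams.camera(n); cv2.imwrite(f"pics/{n}0.png",p["pixels"][:,:,::-1]); print(n,p["position"],p["rotation"],p["fov_y"])
    for t in ["shim_box","shim_thick","shim_thin","anchor_bolt","drill_guide","spirit_level","screw_dispenser","tape_measure","steel_square","screwdriver"]:
        r=cams.regions_of(t,p)[:2]
        for q in r:
            W,m=cloud(p,q["pixels"]); X=W[m]
            if len(X)<20: print(t,q["p"],q["box"],len(X)); continue
            zt=np.percentile(X[:,2],95); T=X[X[:,2]>zt-.006]
            rc=cv2.minAreaRect((T[:,:2]*1000).astype(np.float32))
            print(t,round(q["p"],2),np.round(q["box"]),'ztop',round(zt,4),'rect',np.round(rc[0],1),np.round(rc[1],1),round(rc[2],1),len(T))
E
```

```text
t 0.0 pos [0.2543 0.57   0.23  ] rot [-0.6544 -3.0719  0.0035] F [-0.1  0.   0.3] T [-0.02 -0.08  0.  ] op 0.0855 ff 0.0
top [ 0.406687   -0.07039057  1.10938375] [-2.16503376  2.1385024  -0.10321164] 53.91115004809521
shim_box 0.71 [224. 164. 295. 220.] ztop 0.0412 rect [551.5 119.7] [181.  96.] 70.1 1298
shim_box 0.71 [326.  99. 354. 134.] ztop 0.1285 rect [758.9 -97. ] [27.6 23.4] 0.7 85
shim_thick 0.46 [366. 152. 380. 179.] ztop 0.0682 rect [ 633.2 -188.9] [54.5 19.6] 5.3 137
shim_thin 0.64 [378. 206. 390. 227.] ztop 0.0687 rect [ 483.4 -221.8] [11.5 53.3] 76.0 86
drill_guide 0.67 [298. 245. 332. 269.] ztop 0.0326 rect [353.4 -40.7] [11.8 95.6] 3.7 160
spirit_level 0.84 [449. 164. 465. 244.] ztop 0.0447 rect [ 520.  -415.5] [ 26.  224.6] 87.4 670
screw_dispenser 0.87 [328.  98. 356. 130.] ztop 0.1285 rect [758.9 -97. ] [27.6 23.4] 0.7 85
screw_dispenser 0.19 [183. 250. 212. 278.] ztop 0.0666 rect [347.3 284.2] [64.8 35.2] 51.0 249
tape_measure 0.97 [181. 253. 211. 280.] ztop 0.0665 rect [348.6 285.8] [68.8 35.2] 51.0 266
steel_square 0.81 [189. 107. 263. 144.] ztop 0.0147 rect [7
[... 1086 characters left out ...]
op 0.0265 rect [ 739.2 -318.7] [100.   20.6] 76.4 297
drill_guide 0.78 [227. 209. 266. 241.] ztop 0.0323 rect [352.7 -45.2] [12.8 95.9] 3.9 169
spirit_level 0.66 [324. 294. 438. 364.] ztop 0.0437 rect [ 519.2 -416.6] [ 27.  229.2] 86.6 1528
screw_dispenser 0.93 [381. 156. 410. 207.] ztop 0.1262 rect [756.9 -99.9] [23.9 22.7] 11.0 73
tape_measure 0.83 [186. 132. 211. 165.] ztop 0.064 rect [344.9 282.2] [71.1 32.7] 53.8 157
steel_square 0.8 [322. 118. 362. 159.] ztop 0.0139 rect [734.3 228.9] [100.1 216.1] 1.8 342
screwdriver 0.74 [422. 212. 456. 277.] ztop 0.0267 rect [ 738.9 -318.5] [99.8 20.6] 74.0 285
screwdriver 0.6 [186. 134. 208. 165.] ztop 0.0641 rect [345.8 283.6] [74.5 32.9] 53.8 165
```

Run:
```python
from h import *
p=cams.camera("top")
a=p["pixels"][150:235,210:310,::-1]; b=p["pixels"][90:290,170:480,::-1]
A=cv2.resize(a,(470,400),interpolation=cv2.INTER_CUBIC); B=cv2.resize(b,(620,400)[:2])
s=cv2.imread("pics/side0.png")
cv2.imwrite("pics/a.png",A)
cv2.imwrite("pics/b.png",cv2.resize(p["pixels"][90:290,170:480,::-1],(775,500),interpolation=cv2.INTER_CUBIC))
W,m=cloud(p); c=np.array([.5513,.1194]); th=np.radians(70.1); u=np.array([np.cos(th),np.sin(th)]); v=np.array([u[1],-u[0]])
d=W[...,:2]-c; l=d@u; x=d@v
for k in np.arange(-.095,.095,.003):
    q=m&(abs(x)<.03)&(abs(l-k)<.0015); 
    if q.sum(): print(round(k*1000),np.round(np.percentile(W[q][:,2],[10,50,90])*1000,0),q.sum(), p["pixels"][q].mean().round())
```

```text
-95 [-2. -0.  2.] 21 140.0
-92 [-3. -1.  2.] 24 143.0
-89 [ 2. 26. 39.] 57 207.0
-86 [35. 39. 41.] 16 223.0
-80 [ 3. 15. 36.] 50 155.0
-77 [31. 38. 40.] 27 242.0
-74 [35. 38. 40.] 25 249.0
-71 [36. 38. 39.] 23 248.0
-68 [37. 39. 40.] 23 248.0
-65 [37. 39. 42.] 25 249.0
-62 [37. 39. 41.] 25 249.0
-59 [38. 39. 41.] 22 249.0
-56 [36. 38. 40.] 23 251.0
-53 [36. 38. 42.] 25 236.0
-50 [36. 37. 37.] 3 188.0
-47 [ 9. 10. 11.] 7 144.0
-44 [ 7.  9. 11.] 18 130.0
-41 [ 5.  8. 11.] 25 136.0
-38 [ 7. 19. 38.] 59 142.0
-35 [31. 39. 41.] 26 237.0
-32 [37. 39. 41.] 26 250.0
-29 [37. 39. 42.] 22 249.0
-26 [36. 39. 42.] 25 249.0
-23 [36. 40. 42.] 24 249.0
-20 [37. 38. 42.] 23 250.0
-17 [38. 39. 41.] 22 250.0
-14 [34. 38. 41.] 18 228.0
-8 [ 7.  9. 10.] 5 152.0
-5 [ 7. 10. 12.] 21 136.0
-2 [ 7.  9. 11.] 21 139.0
1 [ 6.  8. 11.] 21 140.0
4 [ 7. 17. 37.] 64 134.0
7 [26. 38. 41.] 31 230.0
10 [36. 39. 41.] 24 250.0
13 [37. 39. 41.] 22 249.0
16 [35. 39. 41.] 25 250.0
19 [36. 39. 42.] 23 251.0
22 [36. 39. 40.] 22 248.0
25 [37. 38. 40.] 10 217.0
31 [ 8.  9. 11.] 7 147.0
34 [ 5.  8. 11.] 22 136.0
37 [ 6.  9. 11.] 20 142.0
40 [ 6.  9. 11.] 27 144.0
43 [ 7.  8. 11.] 22 141.0
46 [ 8. 21. 36.] 64 135.0
49 [16. 37. 41.] 36 218.0
52 [36. 40. 41.] 25 250.0
55 [37. 39. 40.] 21 249.0
58 [37. 39. 41.] 22 249.0
61 [36. 38. 41.] 23 249.0
64 [36. 38. 41.] 23 249.0
67 [37. 39. 41.] 22 249.0
70 [36. 38. 40.] 18 242.0
79 [4. 5. 6.] 2 222.0
82 [2. 4. 8.] 16 225.0
85 [ 2. 12. 34.] 59 179.0
88 [ 7. 30. 39.] 65 174.0
91 [36. 37. 38.] 4 180.0
```

View pics/a.png

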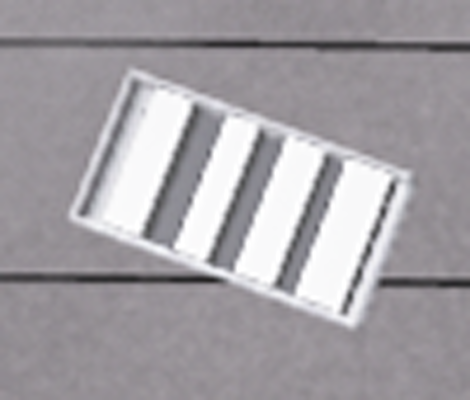

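View pics/b.png

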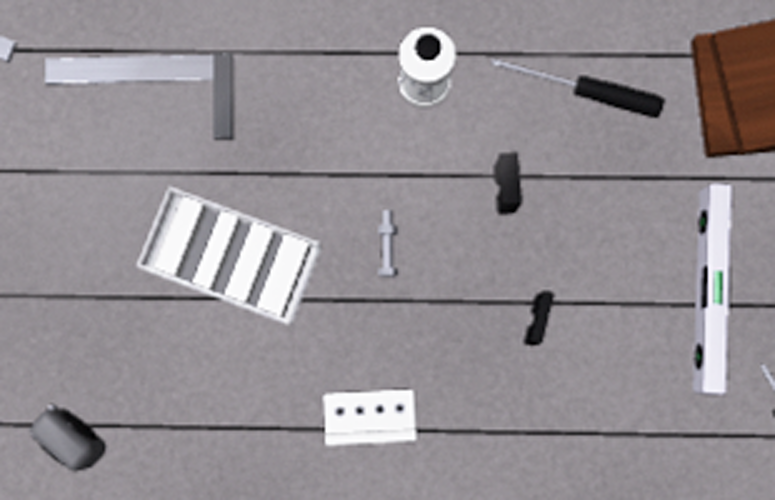

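```bash
cat >> h.py <<'E'
def go(x,y,z,ydeg):
    """print rows needed to reach world x,y,z with tool y along ydeg (mod 180), tool down"""
    s=st(); Rc=R.from_rotvec(s['tcp_rot']).as_matrix(); best=None
    for k in (0,180,-180):
        a=np.radians(ydeg+k); yv=np.array([np.cos(a),np.sin(a),0]); zv=np.array([0,0,-1.]); Rt=np.c_[np.cross(yv,zv),yv,zv]
        rv=R.from_matrix(Rc.T@Rt).as_rotvec(degrees=True); 
        j=s['joints'][5]
        print(' k',k,'turn units',np.round(rv/6,3),'j6 now',round(j,2))
    d=np.array([x,y,z])-s['eef_pos']
    print(' shift in current tool frame, units',np.round(Rc.T@d/.04,3))
    for k in (0,180):
        a=np.radians(ydeg+k); yv=np.array([np.cos(a),np.sin(a),0]); zv=np.array([0,0,-1.]); Rt=np.c_[np.cross(yv,zv),yv,zv]
        print(' shift in final tool frame k',k,np.round(Rt.T@d/.04,3))
E
python3 -c "
from h import *
go(.633,-.190,.20,95.5)"
```

```text
t 1.15 pos [0.2547 0.5708 0.2313] rot [-0.6546 -3.0726 -0.    ] F [-0.6 -0.2 -0.2] T [-0.01  0.01 -0.01] op 0.0851 ff 0.0
 k 0 turn units [ 0.    -0.    -4.926] j6 now -0.11
 k 180 turn units [-0.    -0.    25.074] j6 now -0.11
 k -180 turn units [-0.    -0.    25.074] j6 now -0.11
 shift in current tool frame, units [-16.388 -13.513   0.782]
 shift in final tool frame k 0 [ -7.591 -19.838   0.783]
 shift in final tool frame k 180 [ 7.591 19.838  0.783]
```

Call:
{"api": "arm_command", "payload": {"increments": [[85,0,0,0,0,0,-0.985],[85,0,0,0,0,0,-0.985],[85,0,0,0,0,0,-0.985],[85,0,0,0,0,0,-0.985],[85,0,0,0,0,0,-0.985],[85,-0.3,-0.8,0,0,0,0],[85,-0.36,-0.94,0,0,0,0],[85,-0.36,-0.94,0,0,0,0]]}}

```text
time: 1.82
eef_pos: [0.3056, 0.4673, 0.2312]
tcp_rot: [-0.154, 3.137, -0.0]
contact_force: [1.4, 0.4, 0.6]
opening: 0.0851
finger_force: 0.0
```

Call:
{"api": "arm_command", "payload": {"increments": [[85,-0.36,-0.94,0,0,0,0],[85,-0.36,-0.94,0,0,0,0],[85,-0.36,-0.94,0,0,0,0],[85,-0.36,-0.94,0,0,0,0],[85,-0.36,-0.94,0,0,0,0],[85,-0.36,-0.94,0,0,0,0],[85,-0.36,-0.94,0,0,0,0],[85,-0.36,-0.94,0,0,0,0]]}}

```text
time: 2.48
eef_pos: [0.4497, 0.1778, 0.2317]
tcp_rot: [-0.151, 3.137, 0.0]
contact_force: [-0.1, 1.4, -0.1]
opening: 0.085
finger_force: 0.0
```

Call:
{"api": "arm_command", "payload": {"increments": [[85,-0.36,-0.94,0,0,0,0],[85,-0.36,-0.94,0,0,0,0],[85,-0.36,-0.94,0,0,0,0],[85,-0.36,-0.94,0.1,0,0,0],[85,-0.36,-0.94,0.1,0,0,0],[85,-0.36,-0.94,0.1,0,0,0],[85,0,0,0,0,0,0],[85,0,0,0,0,0,0]]}}

```text
time: 3.15
eef_pos: [0.5571, -0.0386, 0.2189]
tcp_rot: [0.145, -3.137, -0.001]
contact_force: [0.3, 0.1, -0.3]
opening: 0.0851
finger_force: 0.0
```

```bash
cat >> h.py <<'E'
def wcloud(p,mask=None):
    f=rays(p); v,u=np.mgrid[0:400,0:640].astype(float); a=(u-p["cx"])/f; b=(v-p["cy"])/f; r=np.hypot(a,b)+1e-9
    z=p["z_map"]; t=np.tan(np.minimum(r,1.5))/r
    P=np.stack([a*t*z,b*t*z,z],-1); Rm=np.array(p["rotation"]); Rm=Rm if Rm.shape==(3,3) else R.from_rotvec(Rm).as_matrix()
    m=(z>0)&(r<1.3)
    return P@Rm.T+np.array(p["position"]), m if mask is None else m&mask
def tops(p,t,fn,n=1,dz=.006):
    for q in cams.regions_of(t,p)[:n]:
        W,m=fn(p,q["pixels"]); X=W[m]
        if len(X)<20: print(t,q["p"],'few'); continue
        zt=np.percentile(X[:,2],95); T=X[X[:,2]>zt-dz]; rc=cv2.minAreaRect((T[:,:2]*1000).astype(np.float32))
        print(t,round(q["p"],2),np.round(q["box"]),'ztop',round(zt,4),'rect',np.round(rc[0],1),np.round(rc[1],1),round(rc[2],1),len(T))
E
python3 - <<'E'
from h import *
st()
p=cams.camera("wrist"); cv2.imwrite("pics/w1.png",p["pixels"][:,:,::-1]); print(p["position"],p["fov_y"])
for t in ["shim_box","shim_thick","shim_thin"]: tops(p,t,wcloud,2)
go(.633,-.190,.12,95.5)
E
```

```text
t 3.15 pos [ 0.5571 -0.0386  0.2189] rot [ 1.4450e-01 -3.1375e+00 -7.0000e-04] F [ 0.3  0.1 -0.3] T [ 0.05 -0.01  0.03] op 0.0851 ff 0.0
[ 0.47891266 -0.04646753  0.36136786] 65.70646984690485
shim_box 0.77 [370. 107. 526. 246.] ztop 0.0398 rect [551.5 119.1] [182.2  97. ] 70.2 7425
shim_thick 0.57 [171. 196. 208. 264.] ztop 0.0667 rect [ 634.5 -189.4] [56.8 21.9] 5.5 762
shim_thick 0.48 [412. 303. 532. 330.] ztop 0.013 rect [769.2 235.2] [ 20.1 220.8] 4.0 62
shim_thin 0.91 [142.  74. 187. 131.] ztop 0.0664 rect [ 485.2 -222.9] [13.8 56.1] 76.8 599
shim_thin 0.41 [236. 287. 292. 353.] ztop 0.1007 rect [658.3 -72.6] [ 48.4 228.9] 73.6 638
t 3.35 pos [ 0.5562 -0.0354  0.2194] rot [ 1.5310e-01 -3.1378e+00 -7.0000e-04] F [-0.4  0.5  0.2] T [ 0.02  0.02 -0.05] op 0.0855 ff 0.0
 k 0 turn units [ 0.004 -0.001  0.014] j6 now -1.86
 k 180 turn units [ 1.0000e-03  7.0000e-03 -2.9986e+01] j6 now -1.86
 k -180 turn units [ 1.0000e-03  7.0000e-03 -2.9986e+01] j6 now -1.86
 shift in current tool frame, units [-1.534 -4.035  2.483]
 shift in final tool frame k 0 [-1.54  -4.031  2.485]
 shift in final tool frame k 180 [1.54  4.031 2.485]
```

View pics/w1.png

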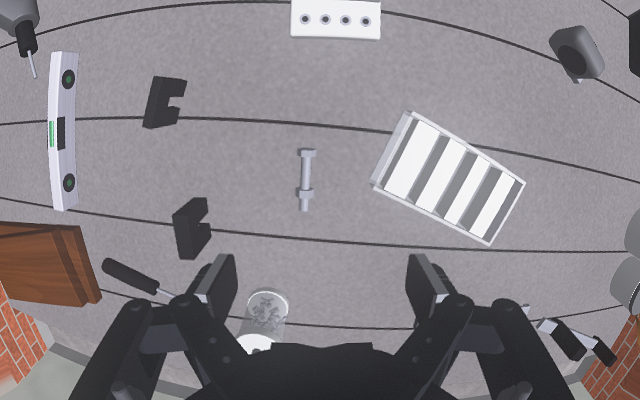

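Call:
{"api": "arm_command", "payload": {"increments": [[85,-0.255,-0.67,0.41,0,0,0],[85,-0.255,-0.67,0.41,0,0,0],[85,-0.255,-0.67,0.41,0,0,0],[85,-0.255,-0.67,0.41,0,0,0],[85,-0.255,-0.67,0.41,0,0,0],[85,-0.255,-0.67,0.41,0,0,0],[85,0,0,0,0,0,0],[85,0,0,0,0,0,0]]}}

```text
time: 4.02
eef_pos: [0.6323, -0.1901, 0.1192]
tcp_rot: [0.15, -3.135, -0.003]
contact_force: [-0.5, 0.4, 0.1]
opening: 0.0847
finger_force: 0.0
```

Run:
```python
from h import *
p=cams.camera("wrist")
tops(p,"shim_thick",wcloud,1); tops(p,"shim_thick",wcloud,1,.012)
go(.6338,-.1895,.041,95.5)
```

```text
shim_thick 0.68 [308. 161. 337. 263.] ztop 0.0668 rect [ 634.4 -189.3] [57.  20.1] 4.8 2246
shim_thick 0.68 [308. 161. 337. 263.] ztop 0.0668 rect [ 634.4 -189.3] [57.  20.3] 5.0 2301
t 4.17 pos [ 0.6333 -0.1892  0.122 ] rot [-1.5360e-01  3.1367e+00 -1.0000e-04] F [-0.4 -0.1  0.9] T [ 0.01 -0.01  0.03] op 0.0851 ff 0.0
 k 0 turn units [-0.001  0.01   0.018] j6 now -2.07
 k 180 turn units [-1.6000e-02 -2.0000e-03 -2.9982e+01] j6 now -2.07
 k -180 turn units [-1.6000e-02 -2.0000e-03 -2.9982e+01] j6 now -2.07
 shift in current tool frame, units [-0.009 -0.008  2.025]
 shift in final tool frame k 0 [-0.011 -0.008  2.025]
 shift in final tool frame k 180 [0.011 0.008 2.025]
```

Call:
{"api": "arm_command", "payload": {"increments": [[85,-0.02,0,0.4,0,0,0.1],[85,0,0,0.6,0,0,0],[85,0,0,0.6,0,0,0],[85,0,0,0.4,0,0,0],[60,0,0,0,0,0,0],[30,0,0,0,0,0,0],[5,0,0,0,0,0,0],[5,0,0,0,0,0,0]]}}

```text
time: 4.83
eef_pos: [0.6357, -0.1911, 0.0437]
tcp_rot: [-0.135, 3.135, -0.003]
contact_force: [0.8, -0.2, -0.1]
opening: 0.0378
finger_force: 0.0
```

Call:
{"api": "arm_command", "payload": {"increments": [[5,0,0,0,0,0,0],[5,0,0,0,0,0,0],[5,0,0,0,0,0,0],[5,0,0,0,0,0,0],[5,0,0,-0.1,0,0,0],[5,0,0,-0.3,0,0,0],[5,0,0,-0.4,0,0,0],[5,0,0,-0.4,0,0,0]]}}

```text
time: 5.5
eef_pos: [0.6329, -0.1906, 0.0889]
tcp_rot: [0.134, -3.137, -0.001]
contact_force: [0.0, 0.4, -0.6]
opening: 0.0186
finger_force: 58.6
```

Run:
```python
from h import *
c=np.array([.5515,.1191]); a=np.radians(70.2); u=np.array([np.cos(a),np.sin(a)])
print(c+u*.037)
go(*(c+u*.037),.125,70.2)
```

```text
[0.5640333  0.15391259]
t 5.5 pos [ 0.6329 -0.1906  0.0889] rot [ 1.3400e-01 -3.1367e+00 -1.2000e-03] F [ 0.   0.4 -0.6] T [-0.02 -0.06 -0.04] op 0.0186 ff 58.6
 k 0 turn units [ 4.000e-03 -2.100e-02  4.115e+00] j6 now -2.05
 k 180 turn units [ 2.9000e-02  5.0000e-03 -2.5885e+01] j6 now -2.05
 k -180 turn units [ 2.9000e-02  5.0000e-03 -2.5885e+01] j6 now -2.05
 shift in current tool frame, units [ 0.983  8.73  -0.893]
 shift in final tool frame k 0 [ 4.538  7.521 -0.902]
 shift in final tool frame k 180 [-4.538 -7.521 -0.902]
```

Call:
{"api": "arm_command", "payload": {"increments": [[5,0,0,-0.4,0,0,0.82],[5,0,0,-0.4,0,0,0.82],[5,0,0,-0.1,0,0,0.82],[5,0,0,0,0,0,0.82],[5,0,0,0,0,0,0.82],[5,0.3,0.5,0,0,0,0],[5,0.4,0.67,0,0,0,0],[5,0.45,0.75,0,0,0,0]]}}

```text
time: 6.17
eef_pos: [0.6163, -0.1036, 0.1255]
tcp_rot: [0.542, 3.094, -0.001]
contact_force: [-0.3, 1.3, -0.4]
opening: 0.0193
finger_force: 58.7
```

Call:
{"api": "arm_command", "payload": {"increments": [[5,0.45,0.75,0,0,0,0],[5,0.45,0.75,0,0,0,0],[5,0.45,0.75,0,0,0,0],[5,0.45,0.75,0,0,0,0],[5,0.45,0.75,0,0,0,0],[5,0.45,0.75,0,0,0,0],[5,0.45,0.75,0,0,0,0],[5,0.23,0.35,0,0,0,0]]}}

```text
time: 6.83
eef_pos: [0.5633, 0.157, 0.1254]
tcp_rot: [-0.534, -3.095, -0.002]
contact_force: [0.4, -1.1, -1.4]
opening: 0.019
finger_force: 58.8
```

Call:
{"api": "arm_command", "payload": {"increments": [[5,0,0,0,0,0,0],[5,0,0,0,0,0,0],[5,0,0,0,0,0,0],[5,0,0,0,0,0,0],[5,0,0,0,0,0,0],[5,0,0,0,0,0,0],[5,0,0,0,0,0,0],[5,0,0,0,0,0,0]]}}

```text
time: 7.5
eef_pos: [0.5648, 0.1529, 0.1249]
tcp_rot: [-0.539, -3.095, 0.0]
contact_force: [0.2, 0.1, -1.3]
opening: 0.0189
finger_force: 58.8
```

Run:
```python
from h import *
c=np.array([.5515,.1191]); a=np.radians(70.2); u=np.array([np.cos(a),np.sin(a)]); v=np.array([u[1],-u[0]])
p=cams.camera("wrist"); cv2.imwrite("pics/w2.png",p["pixels"][:,:,::-1])
tops(p,"shim_box",wcloud,1); tops(p,"shim_thick",wcloud,1)
W,m=wcloud(p); d=W[...,:2]-c; l=d@u; x=d@v
for x0 in (-.03,-.015,.0):
  q=m&(abs(x-x0)<.006)&(W[...,2]<.045)&(abs(l)<.092)
  b=np.round(l[q]*1000); 
  print(x0,' '.join(f"{int(k)}:{np.median(W[q][b==k][:,2])*1000:.0f}" for k in np.unique(b)))
go(*(c+u*.037),.125,70.2)
```

```text
shim_box 0.75 [166. 136. 393. 254.] ztop 0.0397 rect [551.7 118.8] [181.1  97. ] 70.2 13970
shim_thick 0.94 [301. 181. 344. 329.] ztop 0.1486 rect [563.7 152.6] [20.5 56.7] 69.7 4505
-0.03 -91:38 -90:37 -89:38 -88:38 -87:34 -86:32 -85:35 -80:38 -79:38 -78:39 -77:39 -76:38 -75:39 -74:39 -73:39 -72:39 -71:39 -70:39 -69:39 -68:39 -67:39 -66:39 -65:39 -64:39 -63:39 -62:39 -61:39 -60:39 -59:39 -58:39 -57:39 -56:39 -55:39 -54:39 -53:39 -52:28 -51:21 -50:9 -49:9 -48:9 -47:9 -37:38 -36:39 -35:39 -34:39 -33:39 -32:39 -31:39 -30:39 -29:39 -28:39 -27:39 -26:39 -25:39 -24:39 -23:39 -22:39 -21:39 -20:39 -19:39 -18:39 -17:39 -16:39 -15:39 -14:30 -13:19 -12:9 -11:9 -10:9 -9:9 -8:9 -7:9 -6:9 -5:9 -4:9 -3:9 -2:9 -1:9 0:9 1:9 5:38 6:39 7:39 8:39 9:39 10:39 11:39 12:39 13:39 14:39 15:39 16:39 17:39 18:39 19:39 20:39 21:39 22:39 23:39 24:39 25:20 26:9 27:9 28:9 29:9 30:9 31:9 32:9 33:9 34:9 35:9 36:9 37:9 38:9 39:9 40:9 41:9 42:9 43:9 44:9 45:9 46:9 47:36 48:39 49:39 50:39 51:39 52:39 53:39 54:39 55:39 56:39 57:39 58:39 59:39 60:39 61:39 62:39 63:39 64:39 65:39 66:39 67:39 68:39 69:39 70:38 71:38 76:4 7
[... 1636 characters left out ...]
9 16:39 17:39 18:39 19:39 20:39 21:39 51:39 52:39 53:39 54:39 55:39 56:39 57:39 58:39 59:39 60:39 61:39 62:39 63:39 64:39 65:39 66:39 67:39 68:39 69:39 70:39 75:5 76:4 77:4 78:4 79:4 80:4 81:4 82:4 83:4 84:4 85:4 86:24 87:37 88:38 89:38 90:38
t 7.65 pos [0.5647 0.1533 0.1249] rot [-0.538  -3.0952 -0.    ] F [ 0.2 -0.1 -0.8] T [-0.   -0.05  0.01] op 0.019 ff 58.8
 k 0 turn units [-0.    -0.     0.013] j6 now -1.08
 k 180 turn units [  0.     -0.    -29.987] j6 now -1.08
 k -180 turn units [  0.     -0.    -29.987] j6 now -1.08
 shift in current tool frame, units [ 0.021  0.01  -0.003]
 shift in final tool frame k 0 [ 0.021  0.01  -0.003]
 shift in final tool frame k 180 [-0.021 -0.01  -0.003]
```

View pics/w2.png

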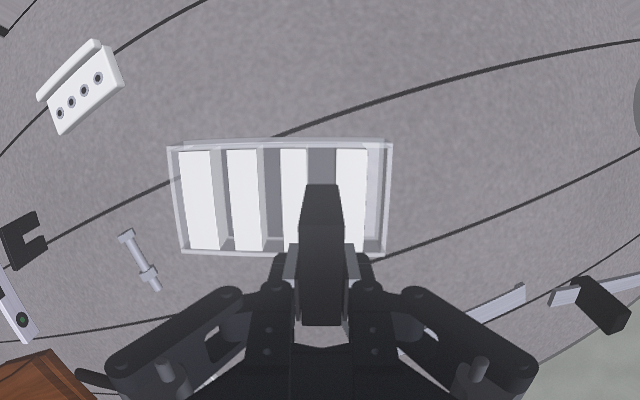

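Call:
{"api": "arm_command", "payload": {"increments": [[5,0.01,0.01,0.2,0,0,-0.04],[5,0,0,0.3,0,0,0],[5,0,0,0.3,0,0,0],[5,0,0,0.15,0,0,0],[5,0,0,0.05,0,0,0],[5,0,0,0,0,0,0],[5,0,0,0,0,0,0],[5,0,0,0,0,0,0]]}}

```text
time: 8.32
eef_pos: [0.5649, 0.154, 0.0854]
tcp_rot: [0.531, 3.095, 0.0]
contact_force: [0.4, 0.2, -1.0]
opening: 0.0192
finger_force: 58.8
```

Call:
{"api": "arm_command", "payload": {"increments": [[5,0,0,0.0125,0,0,0],[5,0,0,0.0125,0,0,0],[5,0,0,0.0125,0,0,0],[5,0,0,0.0125,0,0,0],[5,0,0,0.0125,0,0,0],[5,0,0,0.0125,0,0,0],[5,0,0,0.0125,0,0,0],[5,0,0,0,0,0,0]]}}

```text
time: 8.98
eef_pos: [0.5645, 0.1539, 0.0819]
tcp_rot: [-0.531, -3.096, 0.0]
contact_force: [-0.1, -1.3, 1.8]
opening: 0.0187
finger_force: 59.1
```

```bash
python3 -c "
from h import *
st()"
```

```text
t 8.98 pos [0.5645 0.1539 0.0819] rot [-5.3100e-01 -3.0963e+00  1.0000e-04] F [-0.1 -1.3  1.8] T [-0.04  0.22 -0.01] op 0.0187 ff 59.1
```

Run:
```python
from h import *
s=st(); c=np.array([.5515,.1191]); a=np.radians(70.2); u=np.array([np.cos(a),np.sin(a)]); v=np.array([u[1],-u[0]])
p=cams.camera("wrist"); cv2.imwrite("pics/w3.png",cv2.resize(p["pixels"][60:340,180:460,::-1],(600,600),interpolation=cv2.INTER_CUBIC))
st()
W,m=wcloud(p); d=W[...,:2]-c; l=d@u; x=d@v; z=W[...,2]
for x0 in (-.038,-.034,-.03):   # slot edges ahead of shim
  q=m&(abs(x-x0)<.002)&(z<.045)&(l>0)&(l<.07)
  L=l[q]*1000; Z=z[q]; lo=L[Z<.03]; print(x0,'floor range',lo.min().round(2),lo.max().round(2),'rib- max',L[(Z>.036)&(L<36)].max().round(2),'rib+ min',L[(Z>.036)&(L>36)].min().round(2))
r=cams.regions_of("shim_thick",p)[0]["pixels"]
for z0 in (.05,.06,.07,.08,.09,.1):
  q=m&r&(abs(z-z0)<.004)&(x<-.02)&(x>-.034); L=l[q]*1000
  if q.sum()>5: print(z0,q.sum(),np.percentile(L,[1,99]).round(2),'x',np.median(x[q]*1000).round(1))
T=m&r&(z>.098); rc=cv2.minAreaRect((W[T][:,:2]*1000).astype(np.float32)); print(rc, (np.array(rc[0])/1000-c)@u, (np.array(rc[0])/1000-c)@v)
```

```text
t 8.98 pos [0.5645 0.1539 0.0819] rot [-5.3100e-01 -3.0963e+00  1.0000e-04] F [-0.1 -1.3  1.8] T [-0.04  0.22 -0.01] op 0.0187 ff 59.1
t 9.03 pos [0.5645 0.154  0.0819] rot [-5.3090e-01 -3.0964e+00  1.0000e-04] F [-1.  -1.9  3.4] T [-0.07  0.27  0.02] op 0.0189 ff 59.2
-0.038 floor range 0.5 46.56 rib- max 24.47 rib+ min 46.45
-0.034 floor range 24.33 46.68 rib- max 24.44 rib+ min 46.54
-0.03 floor range 24.32 46.66 rib- max 35.52 rib+ min 36.13
0.05 134 [27.82 46.73] x -28.0
0.06 163 [27.26 46.69] x -28.2
0.07 187 [27.19 46.64] x -28.1
0.08 212 [27.38 46.4 ] x -28.0
0.09 269 [27.43 46.18] x -28.0
0.1 359 [26.97 46.25] x -27.9
((563.78955078125, 153.93936157226562), (19.954992294311523, 56.72042465209961), 70.5184326171875) 0.03694262217837711 -0.00023841089249843065
```

View pics/w3.png

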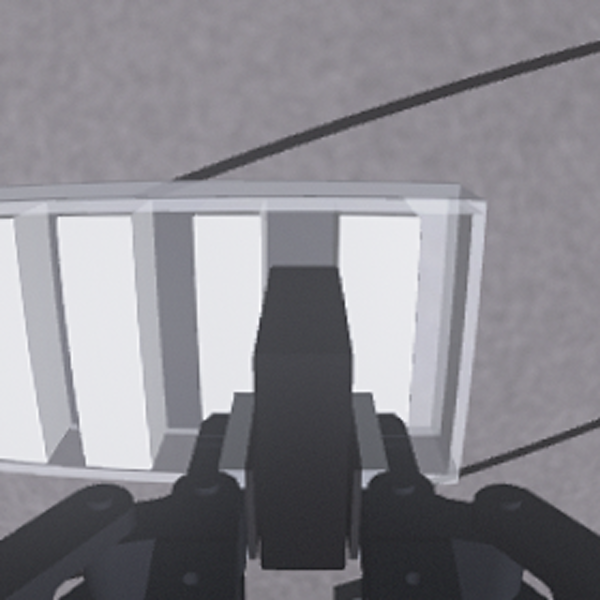

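Call:
{"api": "arm_command", "payload": {"increments": [[5,0,0,-0.05,0,0,0],[5,0,-0.02,0,0,0,0.04],[5,0,-0.015,0,0,0,0],[5,0,0,0,0,0,0],[5,0,0,0.02,0,0,0],[5,0,0,0.02,0,0,0],[5,0,0,0.02,0,0,0],[5,0,0,0.015,0,0,0]]}}

```text
time: 9.75
eef_pos: [0.5638, 0.1526, 0.0801]
tcp_rot: [-0.537, -3.095, 0.0]
contact_force: [1.0, -0.1, -1.0]
opening: 0.0191
finger_force: 58.9
```

```bash
python3 -c "
from h import *
st()"
```

```text
t 9.75 pos [0.5638 0.1526 0.0801] rot [-5.375e-01 -3.095e+00  2.000e-04] F [ 1.  -0.1 -1. ] T [-0.01 -0.01  0.01] op 0.0191 ff 58.9
```

Call:
{"api": "arm_command", "payload": {"increments": [[5,0,0,0.015,0,0,0],[5,0,0,0.015,0,0,0],[5,0,0,0.015,0,0,0],[5,0,0,0.015,0,0,0],[5,0,0,0.015,0,0,0],[5,0,0,0.015,0,0,0],[5,0,0,0,0,0,0],[5,0,0,0,0,0,0]]}}

```text
time: 10.42
eef_pos: [0.5639, 0.1526, 0.0767]
tcp_rot: [-0.537, -3.095, 0.0]
contact_force: [-0.2, 0.3, -1.7]
opening: 0.019
finger_force: 58.9
```

```bash
python3 -c "
from h import *
st()"
```

```text
t 10.42 pos [0.5639 0.1526 0.0767] rot [-5.3750e-01 -3.0952e+00  1.0000e-04] F [-0.2  0.3 -1.7] T [ 0.02 -0.   -0.04] op 0.019 ff 58.9
```

Call:
{"api": "arm_command", "payload": {"increments": [[5,0,0,0.06,0,0,0],[5,0,0,0.06,0,0,0],[5,0,0,0.06,0,0,0],[5,0,0,0.06,0,0,0],[5,0,0,0.06,0,0,0],[5,0,0,0.06,0,0,0],[5,0,0,0.06,0,0,0],[5,0,0,0.06,0,0,0]]}}

```text
time: 11.08
eef_pos: [0.5639, 0.1526, 0.0573]
tcp_rot: [-0.538, -3.095, 0.0]
contact_force: [0.7, -0.3, -0.5]
opening: 0.0186
finger_force: 58.9
```

```bash
python3 -c "
from h import *
st()"
```

```text
t 11.08 pos [0.5639 0.1526 0.0573] rot [-0.5375 -3.0952  0.    ] F [ 0.7 -0.3 -0.5] T [-0.02  0.05 -0.01] op 0.0186 ff 58.9
```

Down 4.5 mm more, then gentle half-millimetre steps.

Call:
{"api": "arm_command", "payload": {"increments": [[5,0,0,0.02,0,0,0],[5,0,0,0.02,0,0,0],[5,0,0,0.02,0,0,0],[5,0,0,0.02,0,0,0],[5,0,0,0.02,0,0,0],[5,0,0,0.0125,0,0,0],[5,0,0,0.0,0,0,0],[5,0,0,0,0,0,0]]}}

```text
time: 11.75
eef_pos: [0.5639, 0.1527, 0.0531]
tcp_rot: [0.537, 3.095, -0.0]
contact_force: [-0.2, 0.4, -1.0]
opening: 0.0189
finger_force: 58.9
```

Call:
{"api": "arm_command", "payload": {"increments": [[5,0,0,0.0125,0,0,0],[5,0,0,0.0125,0,0,0],[5,0,0,0,0,0,0],[5,0,0,0,0,0,0],[5,0,0,0,0,0,0],[5,0,0,0,0,0,0],[5,0,0,0,0,0,0],[5,0,0,0,0,0,0]]}}

```text
time: 12.42
eef_pos: [0.5639, 0.1526, 0.0521]
tcp_rot: [0.537, 3.095, 0.0]
contact_force: [-0.7, 0.0, -0.8]
opening: 0.0186
finger_force: 58.9
```

Call:
{"api": "arm_command", "payload": {"increments": [[5,0,0,0.0125,0,0,0],[5,0,0,0.0125,0,0,0],[5,0,0,0,0,0,0],[5,0,0,0,0,0,0],[5,0,0,0,0,0,0],[5,0,0,0,0,0,0],[5,0,0,0,0,0,0],[5,0,0,0,0,0,0]]}}

```text
time: 13.08
eef_pos: [0.564, 0.1527, 0.052]
tcp_rot: [-0.537, -3.095, 0.0]
contact_force: [-2.1, -0.8, 5.9]
opening: 0.0189
finger_force: 59.6
```

Call:
{"api": "arm_command", "payload": {"increments": [[45,0,0,-0.01,0,0,0],[45,0,0,0,0,0,0],[45,0,0,0,0,0,0],[45,0,0,0,0,0,0],[45,0,0,0,0,0,0],[45,0,0,-0.2,0,0,0],[45,0,0,-0.6,0,0,0],[45,0,0,-0.9,0,0,0]]}}

```text
time: 13.75
eef_pos: [0.5603, 0.1521, 0.1164]
tcp_rot: [-0.536, -3.087, 0.004]
contact_force: [-0.4, -1.2, -0.4]
opening: 0.0447
finger_force: 0.0
```

Call:
{"api": "arm_command", "payload": {"increments": [[45,0,0,-0.9,0,0,0],[45,0,0,-0.9,0,0,0],[45,0,0,-0.3,0,0,0],[45,0,0,0,0,0,0],[45,0,0,0,0,0,0],[45,0,0,0,0,0,0],[45,0,0,0,0,0,0],[45,0,0,0,0,0,0]]}}

```text
time: 14.42
eef_pos: [0.5623, 0.1524, 0.2008]
tcp_rot: [-0.537, -3.091, 0.002]
contact_force: [-0.2, 1.1, 0.2]
opening: 0.0452
finger_force: 0.0
```

Run:
```python
from h import *
p=cams.camera("wrist"); tops(p,"shim_thick",wcloud,2); tops(p,"shim_thin",wcloud,1)
go(.4848,-.2230,.20,76.7)
```

```text
shim_thick 0.91 [312. 150. 335. 220.] ztop 0.0759 rect [563.3 153.3] [19.8 55.2] 70.0 1302
shim_thin 0.96 [ 39. 194.  82. 248.] ztop 0.066 rect [ 485.1 -221.6] [13.7 55. ] 73.2 278
t 14.57 pos [0.5632 0.1525 0.202 ] rot [-5.3710e-01 -3.0929e+00  1.3000e-03] F [ 0.2 -0.8  1.2] T [ 0.03  0.02 -0.03] op 0.045 ff 0.0
 k 0 turn units [-0.01  -0.022 -1.067] j6 now -1.08
 k 180 turn units [-3.3000e-02  1.6000e-02  2.8933e+01] j6 now -1.08
 k -180 turn units [-3.3000e-02  1.6000e-02  2.8933e+01] j6 now -1.08
 shift in current tool frame, units [-1.32  -9.499  0.06 ]
 shift in final tool frame k 0 [-0.252 -9.587  0.051]
 shift in final tool frame k 180 [0.252 9.587 0.051]
```

Call:
{"api": "arm_command", "payload": {"increments": [[45,0,0,0,0,0,-0.54],[45,0,0,0,0,0,-0.53],[45,-0.025,-0.6,0,0,0,0],[45,-0.025,-0.95,0,0,0,0],[45,-0.025,-0.95,0,0,0,0],[45,-0.025,-0.95,0,0,0,0],[45,-0.025,-0.95,0,0,0,0],[45,-0.025,-0.95,0,0,0,0]]}}

```text
time: 15.23
eef_pos: [0.5199, -0.0585, 0.2032]
tcp_rot: [-0.362, -3.12, -0.0]
contact_force: [1.2, -0.3, 0.3]
opening: 0.0451
finger_force: 0.0
```

Call:
{"api": "arm_command", "payload": {"increments": [[45,-0.025,-0.95,0,0,0,0],[45,-0.025,-0.95,0,0,0,0],[45,-0.025,-0.95,0,0,0,0],[45,-0.025,-0.95,0.4,0,0,0],[45,0,-0.44,0.7,0,0,0],[45,0,0,0.7,0,0,0],[45,0,0,0.2,0,0,0],[45,0,0,0,0,0,0]]}}

```text
time: 15.9
eef_pos: [0.4828, -0.2215, 0.12]
tcp_rot: [-0.364, -3.113, -0.006]
contact_force: [-0.6, 0.0, 0.4]
opening: 0.0449
finger_force: 0.0
```

Run:
```python
from h import *
p=cams.camera("wrist"); tops(p,"shim_thin",wcloud,1); tops(p,"shim_thin",wcloud,1,.012)
go(.4848,-.2230,.041,76.7)
```

```text
shim_thin 0.8 [309. 165. 328. 262.] ztop 0.0668 rect [ 484.9 -222.8] [11.4 56.5] 76.3 1300
shim_thin 0.8 [309. 165. 328. 262.] ztop 0.0668 rect [ 484.9 -222.8] [11.4 56.5] 76.4 1328
t 16.05 pos [ 0.4868 -0.2229  0.1249] rot [ 3.6130e-01  3.1186e+00 -1.4000e-03] F [0.5 0.3 0.3] T [-0.   -0.02  0.06] op 0.045 ff 0.0
 k 0 turn units [-0.006  0.021  0.014] j6 now -1.9
 k 180 turn units [-3.3000e-02 -9.0000e-03 -2.9986e+01] j6 now -1.9
 k -180 turn units [-3.3000e-02 -9.0000e-03 -2.9986e+01] j6 now -1.9
 shift in current tool frame, units [ 0.052 -0.012  2.098]
 shift in final tool frame k 0 [ 0.047 -0.014  2.098]
 shift in final tool frame k 180 [-0.047  0.014  2.098]
```

Call:
{"api": "arm_command", "payload": {"increments": [[45,0.03,0,0.4,0,0,0.06],[45,0,0,0.6,0,0,0],[45,0,0,0.6,0,0,0],[45,0,0,0.4,0,0,0],[45,0,0,0.08,0,0,0],[30,0,0,0,0,0,0],[2,0,0,0,0,0,0],[2,0,0,0,0,0,0]]}}

```text
time: 16.72
eef_pos: [0.4864, -0.2236, 0.0428]
tcp_rot: [0.372, 3.115, -0.003]
contact_force: [0.9, -0.8, 1.3]
opening: 0.0109
finger_force: 59.6
```

Call:
{"api": "arm_command", "payload": {"increments": [[2,0,0,0,0,0,0],[2,0,0,0,0,0,0],[2,0,0,0,0,0,0],[2,0,0,-0.1,0,0,0],[2,0,0,-0.4,0,0,0],[2,0,0,-0.6,0,0,0],[2,0,0,-0.6,0,0,0],[2,0,0,-0.4,0,0,0]]}}

```text
time: 17.38
eef_pos: [0.4849, -0.2231, 0.1265]
tcp_rot: [0.373, 3.118, -0.002]
contact_force: [1.1, -0.6, -0.0]
opening: 0.0109
finger_force: 59.6
```

Run:
```python
from h import *
c=np.array([.5515,.1191]); a=np.radians(70.2); u=np.array([np.cos(a),np.sin(a)])
go(*(c-u*.0445),.125,70.2)
```

```text
t 17.38 pos [ 0.4849 -0.2231  0.1265] rot [ 3.7300e-01  3.1176e+00 -1.6000e-03] F [ 1.1 -0.6 -0. ] T [-0.01 -0.03 -0.01] op 0.0109 ff 59.6
 k 0 turn units [-0.006  0.019  1.026] j6 now -1.9
 k 180 turn units [-2.8000e-02 -1.0000e-02 -2.8974e+01] j6 now -1.9
 k -180 turn units [-2.8000e-02 -1.0000e-02 -2.8974e+01] j6 now -1.9
 shift in current tool frame, units [0.519 7.601 0.031]
 shift in final tool frame k 0 [1.331 7.502 0.038]
 shift in final tool frame k 180 [-1.331 -7.502  0.038]
```

Call:
{"api": "arm_command", "payload": {"increments": [[2,0,0,0,0,0,0.51],[2,0,0,0,0,0,0.51],[2,0.1,0.5,0,0,0,0],[2,0.15,0.9,0,0,0,0],[2,0.16,0.9,0,0,0,0],[2,0.16,0.9,0,0,0,0],[2,0.16,0.9,0,0,0,0],[2,0.16,0.9,0,0,0,0]]}}

```text
time: 18.05
eef_pos: [0.5181, -0.0209, 0.1244]
tcp_rot: [-0.54, -3.095, 0.0]
contact_force: [0.6, -0.2, -0.7]
opening: 0.0106
finger_force: 59.6
```

Call:
{"api": "arm_command", "payload": {"increments": [[2,0.16,0.9,0,0,0,0],[2,0.16,0.9,0,0,0,0],[2,0.12,0.7,0,0,0,0],[2,0,0,0.2,0,0,0],[2,0,0,0.3,0,0,0],[2,0,0,0.2,0,0,0],[2,0,0,0,0,0,0],[2,0,0,0,0,0,0]]}}

```text
time: 18.72
eef_pos: [0.5343, 0.0763, 0.0948]
tcp_rot: [-0.541, -3.091, 0.001]
contact_force: [-0.2, -0.2, -0.4]
opening: 0.0109
finger_force: 59.5
```

Call:
{"api": "arm_command", "payload": {"increments": [[2,0,0,0,0,0,0],[2,0,0,0,0,0,0],[2,0,0,0,0,0,0],[2,0,0,0,0,0,0],[2,0,0,0,0,0,0],[2,0,0,0,0,0,0],[2,0,0,0,0,0,0],[2,0,0,0,0,0,0]]}}

```text
time: 19.38
eef_pos: [0.5357, 0.0776, 0.0963]
tcp_rot: [0.539, 3.095, -0.0]
contact_force: [0.2, 0.2, 0.2]
opening: 0.0108
finger_force: 59.5
```

```bash
cat > chk.py <<'E'
from h import *
c=np.array([.5515,.1191]); a=np.radians(70.2); u=np.array([np.cos(a),np.sin(a)]); v=np.array([u[1],-u[0]])
p=cams.camera("wrist"); go(*(c-u*.0445),.083,70.2)
W,m=wcloud(p); d=W[...,:2]-c; l=d@u; x=d@v; z=W[...,2]
for x0 in (-.038,-.035,-.032,.034,.038):
  q=m&(abs(x-x0)<.002)&(z<.043)&(z>.036)&(l>-.075)&(l<-.02); L=l[q]*1000
  if q.sum()>5 and (L<-44.5).any() and (L>-44.5).any(): print(x0,'rib- max',L[L<-44.5].max().round(2),'rib+ min',L[L>-44.5].min().round(2))
r=cams.regions_of("shim_thin",p)[0]["pixels"]; zt=np.percentile(z[m&r],95); print('ztop',zt)
for z0 in (.05,.06,.07,.08,.09,.1):
  q=m&r&(abs(z-z0)<.004)&(x<-.02)&(x>-.034); L=l[q]*1000
  if q.sum()>5: print(z0,q.sum(),np.percentile(L,[1,99]).round(2),'x',np.median(x[q]*1000).round(1))
T=m&r&(z>zt-.006); rc=cv2.minAreaRect((W[T][:,:2]*1000).astype(np.float32)); print(rc, (np.array(rc[0])/1000-c)@u, (np.array(rc[0])/1000-c)@v)
E
python3 chk.py
```

```text
t 19.43 pos [0.5357 0.0777 0.0963] rot [ 0.5388  3.095  -0.    ] F [-0.8  0.1 -0.9] T [ 0.04  0.04 -0.01] op 0.0107 ff 59.5
 k 0 turn units [-0.     0.     0.008] j6 now -1.21
 k 180 turn units [ -0.     -0.    -29.992] j6 now -1.21
 k -180 turn units [ -0.     -0.    -29.992] j6 now -1.21
 shift in current tool frame, units [-0.02  -0.005  0.333]
 shift in final tool frame k 0 [-0.02  -0.005  0.333]
 shift in final tool frame k 180 [0.02  0.005 0.333]
-0.038 rib- max -51.21 rib+ min -36.8
-0.035 rib- max -51.27 rib+ min -36.74
-0.032 rib- max -51.27 rib+ min -36.73
ztop 0.12038049790522978
0.06 54 [-50.09 -39.31] x -30.1
0.07 84 [-50.28 -38.46] x -30.1
0.08 99 [-50.14 -38.67] x -30.0
0.09 115 [-50.24 -38.62] x -30.1
0.1 128 [-50.42 -38.63] x -30.0
((533.9183959960938, 77.64959716796875), (12.264296531677246, 56.67295837402344), 69.62232208251953) -0.04495544286492347 -0.0025013698459922474
```

Call:
{"api": "arm_command", "payload": {"increments": [[2,-0.05,0.013,0.1,0,0,-0.05],[2,0,0,0.15,0,0,0],[2,0,0,0.08,0,0,0],[2,0,0,0,0,0,0],[2,0,0,0,0,0,0],[2,0,0,0,0,0,0],[2,0,0,0,0,0,0],[2,0,0,0,0,0,0]]}}

```text
time: 20.15
eef_pos: [0.538, 0.0774, 0.0833]
tcp_rot: [0.531, 3.096, 0.0]
contact_force: [0.5, 0.6, -0.2]
opening: 0.0111
finger_force: 59.5
```

```bash
python3 chk.py
```

```text
t 20.2 pos [0.538  0.0774 0.0834] rot [5.3090e-01 3.0959e+00 1.0000e-04] F [ 1.1 -0.6 -0.4] T [-0.01 -0.06  0.03] op 0.0108 ff 59.5
 k 0 turn units [0.001 0.005 0.056] j6 now -1.22
 k 180 turn units [-7.0000e-03  2.0000e-03 -2.9944e+01] j6 now -1.22
 k -180 turn units [-7.0000e-03  2.0000e-03 -2.9944e+01] j6 now -1.22
 shift in current tool frame, units [ 0.036 -0.017  0.009]
 shift in final tool frame k 0 [ 0.036 -0.018  0.009]
 shift in final tool frame k 180 [-0.036  0.018  0.009]
-0.038 rib- max -51.1 rib+ min -36.92
-0.035 rib- max -51.11 rib+ min -36.9
-0.032 rib- max -51.11 rib+ min -36.86
ztop 0.10733569596795166
0.05 65 [-49.55 -38.69] x -28.0
0.06 68 [-49.8  -38.11] x -27.9
0.07 84 [-49.6  -38.92] x -27.9
0.08 128 [-50.06 -38.33] x -27.9
0.09 148 [-49.47 -38.21] x -27.9
0.1 171 [-49.82 -38.53] x -27.8
((536.2098999023438, 78.08340454101562), (12.230209350585938, 56.29206085205078), 71.2581787109375) -0.04377106258275599 -0.0004922848959510137
```

Call:
{"api": "arm_command", "payload": {"increments": [[2,0,0,0,0,0,0.05],[2,0,0,0.015,0,0,0],[2,0,0,0.015,0,0,0],[2,0,0,0.015,0,0,0],[2,0,0,0.015,0,0,0],[2,0,0,0.015,0,0,0],[2,0,0,0.015,0,0,0],[2,0,0,0,0,0,0]]}}

```text
time: 20.92
eef_pos: [0.5376, 0.0774, 0.0793]
tcp_rot: [-0.539, -3.095, 0.0]
contact_force: [0.4, 0.4, -0.2]
opening: 0.0107
finger_force: 59.5
```

```bash
python3 -c "
from h import *
st()"
```

```text
t 20.92 pos [0.5376 0.0774 0.0793] rot [-5.3910e-01 -3.0946e+00  1.0000e-04] F [ 0.4  0.4 -0.2] T [-0.04  0.02  0.  ] op 0.0107 ff 59.5
```

Call:
{"api": "arm_command", "payload": {"increments": [[2,0,0,0.015,0,0,0],[2,0,0,0.015,0,0,0],[2,0,0,0.015,0,0,0],[2,0,0,0.015,0,0,0],[2,0,0,0.015,0,0,0],[2,0,0,0,0,0,0],[2,0,0,0,0,0,0],[2,0,0,0,0,0,0]]}}

```text
time: 21.58
eef_pos: [0.5378, 0.0774, 0.0765]
tcp_rot: [0.539, 3.095, -0.0]
contact_force: [0.4, 0.8, -0.8]
opening: 0.0108
finger_force: 59.5
```

Call:
{"api": "arm_command", "payload": {"increments": [[2,0,0,0.06,0,0,0],[2,0,0,0.06,0,0,0],[2,0,0,0.06,0,0,0],[2,0,0,0.06,0,0,0],[2,0,0,0.06,0,0,0],[2,0,0,0.06,0,0,0],[2,0,0,0.06,0,0,0],[2,0,0,0.06,0,0,0]]}}

```text
time: 22.25
eef_pos: [0.5377, 0.0774, 0.057]
tcp_rot: [-0.539, -3.095, 0.0]
contact_force: [-0.4, -0.3, -0.9]
opening: 0.0108
finger_force: 59.5
```

```bash
python3 -c "
from h import *
st()"
```

```text
t 22.25 pos [0.5377 0.0774 0.057 ] rot [-5.3910e-01 -3.0948e+00  1.0000e-04] F [-0.4 -0.3 -0.9] T [-0.05 -0.01 -0.06] op 0.0108 ff 59.5
```

Call:
{"api": "arm_command", "payload": {"increments": [[2,0,0,0.02,0,0,0],[2,0,0,0.02,0,0,0],[2,0,0,0.02,0,0,0],[2,0,0,0.02,0,0,0],[2,0,0,0.02,0,0,0],[2,0,0,0.0125,0,0,0],[2,0,0,0.0,0,0,0],[2,0,0,0,0,0,0]]}}

```text
time: 22.92
eef_pos: [0.5378, 0.0774, 0.0528]
tcp_rot: [0.539, 3.095, -0.0]
contact_force: [-0.3, -0.2, -0.3]
opening: 0.0107
finger_force: 59.5
```

Call:
{"api": "arm_command", "payload": {"increments": [[2,0,0,0.0125,0,0,0],[2,0,0,0.0125,0,0,0],[2,0,0,0,0,0,0],[2,0,0,0,0,0,0],[2,0,0,0,0,0,0],[2,0,0,0,0,0,0],[2,0,0,0,0,0,0],[2,0,0,0,0,0,0]]}}

```text
time: 23.58
eef_pos: [0.5379, 0.0774, 0.0518]
tcp_rot: [0.539, 3.095, 0.0]
contact_force: [-0.0, -0.8, 0.2]
opening: 0.0109
finger_force: 59.6
```

Call:
{"api": "arm_command", "payload": {"increments": [[2,0,0,0.0125,0,0,0],[2,0,0,0.0,0,0,0],[2,0,0,0,0,0,0],[2,0,0,0,0,0,0],[2,0,0,0,0,0,0],[2,0,0,0,0,0,0],[2,0,0,0,0,0,0],[2,0,0,0,0,0,0]]}}

```text
time: 24.25
eef_pos: [0.5379, 0.0774, 0.0518]
tcp_rot: [0.539, 3.095, -0.0]
contact_force: [-1.8, 1.1, 5.3]
opening: 0.0112
finger_force: 60.4
```

Seated on the floor. Release and rise.

Call:
{"api": "arm_command", "payload": {"increments": [[35,0,0,-0.01,0,0,0],[35,0,0,0,0,0,0],[35,0,0,0,0,0,0],[35,0,0,0,0,0,0],[35,0,0,0,0,0,0],[35,0,0,-0.2,0,0,0],[35,0,0,-0.6,0,0,0],[35,0,0,-0.9,0,0,0]]}}

```text
time: 24.92
eef_pos: [0.5342, 0.0773, 0.1169]
tcp_rot: [-0.538, -3.086, 0.003]
contact_force: [0.3, 0.5, 0.6]
opening: 0.0353
finger_force: 0.0
```

Call:
{"api": "arm_command", "payload": {"increments": [[35,0,0,-0.9,0,0,0],[35,0,0,-0.9,0,0,0],[35,0,0,-0.3,0,0,0],[35,0,0,0,0,0,0],[35,0,0,0,0,0,0],[35,0,0,0,0,0,0],[35,0,0,0,0,0,0],[35,0,0,0,0,0,0]]}}

```text
time: 25.58
eef_pos: [0.5362, 0.0774, 0.2011]
tcp_rot: [-0.538, -3.09, 0.001]
contact_force: [0.3, -0.3, -0.8]
opening: 0.035
finger_force: 0.0
```

Run:
```python
from h import *
st()
p=cams.camera("wrist"); cv2.imwrite("pics/w4.png",p["pixels"][:,:,::-1])
tops(p,"shim_thick",wcloud,2); tops(p,"shim_thin",wcloud,2); tops(p,"anchor_bolt",wcloud,1)
```

```text
t 25.58 pos [0.5362 0.0774 0.2011] rot [-5.3840e-01 -3.0903e+00  1.4000e-03] F [ 0.3 -0.3 -0.8] T [0.05 0.01 0.03] op 0.035 ff 0.0
shim_thick 0.64 [390. 151. 418. 223.] ztop 0.0758 rect [563.3 152.5] [19.5 56.8] 71.4 1191
shim_thin 0.77 [313. 148. 329. 221.] ztop 0.0759 rect [536.2  77.2] [12.1 56.8] 70.6 840
anchor_bolt 0.91 [206. 206. 247. 266.] ztop 0.0192 rect [570.3 -56.2] [74.5 17.6] 0.7 458
```

View pics/w4.png

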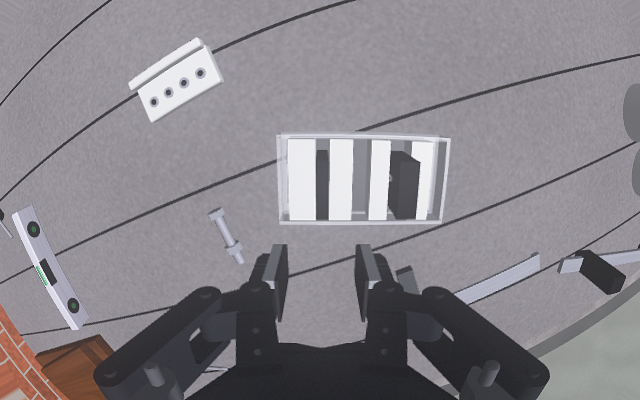

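The picture shows the thin shim (pixel 321,185) in the narrowest slot and the thick one (404,187) in the widest. Both tops stand at about 75 mm, so both are fully home, and the gripper is clear.

```bash
python3 -c "
from plant import job
print(job.finish_job())"
```

```text
the job is handed in; nothing more can be done
None
```

Both shims are standing prongs down and fully home: the thick one went first into the 22 mm slot, then the thin one into the 14 mm slot. The highest force I read was about 6 N, nothing else was touched, and I handed the job in at about 26 s.

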